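# Gauge two rack frames on a pin and sort them by fit

## Robot

A 7-joint arm with a two-finger parallel gripper is mounted at the origin on the work surface. World frame = base frame: x ahead of the robot, y to its left, z up, the work surface at z = 0. Lengths are in m, angles in degrees, forces in N, time in s.
With the tool pointing down it reaches from about 0.425 to 0.875 m from the base axis. Payload 4.7 kg.
Tool frame: the origin (TCP) lies at the centre of the arm's flange, where the gripper is bolted on; the fingertips stand 182 mm ahead of it and the grasp point (between the pads) lies 164 mm ahead of it (env.grip_depth is the distance from the TCP to the grasp point, in m); z points along the fingers, y is the line along which they close (so a half turn about z gives the same grasp; the last joint's range is limited). The gripper opens to 87 mm and grips with 3 to 60 N. Pads are 19 mm wide; open, the fingers measure 117 mm over their backs; the gripper's body (75 mm by 190 mm) begins 51 mm behind the grasp point.
Start: joints at [75.579, 18.392, -4.016, 83.108, 1.295, 78.541, -3.26], TCP at [0.171, -0.627, 0.405] pointing down, gripper open.
Joint ranges: [-163.93, 163.93], [-17.29, 119.83], [-79.2, 71.16], [3.27, 140.29], [-89.18, 269.18], [5.43, 117.66], [-154.24, 154.24]. Speed limits (degrees/s): [147.25, 147.25, 180, 180, 180, 180, 180].

## Interface

Orientations are given as [roll, pitch, yaw] about the fixed x, y, z axes, in that order (R = Rz(yaw) Ry(pitch) Rx(roll)).
In Python, from cell import env gives the robot as it stands. The module is installed in compiled form; this text tells all that it offers.
- The arm moves only by the tool send_rows, never from a script. Its arguments are lists of equal length, an entry for each row: "xyz": the shift along the tool's x, y, z in m, a list of three; "rotation": the turn, a rotation vector about the tool's x, y, z in rad, a list of three; "jaw": the opening, from 0 (shut) to 1 (fully open). A call has 1 to 20 rows; each row shifts and turns the commanded pose from where the row before left it, along the tool's axes as they then stand; what a row does not reach is not made up. A row lasts 1/10 s, in which the tool goes at most 50 mm and 8.59 degrees, less where a joint would pass 70% of its speed; a pose out of reach is approached as far as the arm can. A call is refused whole if a number of a shift passes 0.05 or a number of a turn 0.15, either way. A call with a gripper value outside its range is refused whole. The fingers move at their own pace and stop on an object; "newtons" is the grip in N (left out, the last holds). Time passes only in rows, so rows that do not move let the fingers close. It gives the time, the measured TCP pose, the force, the opening and the grip force at its end, in the units of the state.
- env.get_obs(): the state, without advancing time (a new reading comes with each control period).
- env.read_camera(name): name is "scene" or "top" or "wrist"; returns a dict with "image" (480x640x3 uint8, blue, green, red), "fx", "fy", "cx", "cy" (pixels), "R" (3x3) and "t" (3): a world point X has camera coordinates R X + t. Camera axes: x right, y down, z forward; pixel columns grow to the right and rows downward; lengths in m; the calibration is good to about 2 mm. A picture is of the moment at which its call begins. There is no depth.
- env.sign_off(): hands the job in; it is judged then, once.
The state is a dict: "time_s": time; "qpos": joint angles; "joint_velocities": joint speeds; "effort": joint torques, N m; "tool_pos": TCP position; "tool_rot": TCP orientation; "force": force on the tool from outside, world axes, zero at the start; "wrist_torque": the same for the moment, N m; "grip_width": finger opening in m; "grasp_force": force on a finger pad.
Only numpy, scipy, OpenCV 4.12 (cv2) and the standard library are available. Lean on these libraries where they do the work, as an engineer would, in place of code of your own. Each camera call takes 0.05 s, during which the arm holds its last target. There are 200 camera calls.

## Task

Check the bores of the two wooden frames on the pin gauge, one at a time: slide the frame flat along the bench onto the level pin, fully home against the shoulder if it fits, or pressed on the pin's tip if its bore is too small. After its test, and before you move the other frame, slide the frame off to its place: the one that fits onto the rectangular cardboard sheet, the one that does not onto the round cardboard disc. Never lift or tip a frame, leave the other things on the bench alone.

Things in the scene. Friction and masses are not known exactly. Their poses are not given: they have to be found in the camera images.
- frame_a: Grey-brown wooden rack frame lying flat, 120 (x) x 100 (y) x 44 mm high, 0.25 kg; origin: centre of its underside. Front rail (x +15 to +60 mm) with a round through-bore along x, 22 mm up. Behind it a window right through from above (see frame_a_window). Two ball pegs stick out 15 mm at the back. At the start its +x points within 20 degrees of world +x. Only one of the two frames fits the pin.
- frame_b: As frame_a: same shape, sizes, origin and axes; only the size of the bore differs, one is wide enough for the 22 mm pin and the other too small (about 10 mm between them). The gauge tells which.
- frame_a_window (a point): centre of frame_a's rectangular window (x -12.5 mm, 22 mm up): open from top to bench, 55 mm along x (-40 to +15 mm) by 60 mm along y (-30 to +30 mm); closed fingers fit in it to push, hook or spread. Side rails and back rail are 20 mm thick.
- frame_b_window (a point): centre of the same window in frame_b
- frame_a_bore (a point): centre of the bore's mouth in the front face of frame_a (+60 mm x, 22 mm up)
- frame_b_bore (a point): centre of the bore's mouth in the front face of frame_b (+60 mm x, 22 mm up)
- gauge: Pin gauge fixed to the bench: aluminium shoulder block 84 mm wide, 62 mm high, with a level steel pin standing out of its face, 22 mm thick, 40 mm long, 22 mm above the bench. Origin on the bench below the pin's root, in the shoulder face; the pin points along its -x, towards the robot. Fully home: frame origin 60 mm before this origin; too small a bore stops on the tip's taper, 36 mm short.
- gauge_tip (a point): centre of the pin's free end (40 mm before the shoulder, 22 mm above the bench); the last 8 mm taper from 22 to 12 mm in diameter
- pass_sheet: Place for the frame that fits: a flat rectangular cardboard sheet, 170 mm (x) x 190 mm (y), 1 mm thick, with a wooden batten 22 mm high beyond its far (+x) edge (batten's near face 98 mm from the sheet's centre). Origin at the sheet's centre. Lies left or right of the gauge.
- reject_disc: Place for the frame that does not fit: a flat round cardboard disc, 200 mm in diameter, 1 mm thick. Origin at its centre. Lies on the other side of the gauge.
- tape_roll: bystander: roll of clear tape lying flat, 64 mm in diameter, 24 mm high, between the two frames on the robot's side
- glue_bottle: bystander: white glue bottle, 56 mm in diameter, 130 mm high
- bead_jar: bystander: jar of wooden beads, 72 mm in diameter, 90 mm high
- mallet: bystander: hammer 260 mm long lying at the right side
- offcut: bystander: wooden offcut 50 x 90 x 30 mm behind the gauge
- pencil_cup: bystander: grey cup, 70 mm wide, 100 mm high, at the left side
- twine_spool: bystander: spool of twine, 68 mm in diameter, 62 mm high, behind the gauge

How it is judged (in metres and radians):
On the way, in this order (a step that is already met when the one before it is completed fails the run):
1. One frame, in line with the pin, is held on it 0.2 s: the one that fits home within 4 mm of the shoulder, or the too small one pressed on the tip with over 2 N, within 6 mm sideways and 8 degrees (((x of frame_a_bore in the frame of gauge between -0.004 and 0.004 m and y of frame_a_bore in the frame of gauge between -0.006 and 0.006 m and angle between the x axis of frame_a and the x axis of gauge, either way round below 0.15 rad) or (x of frame_b_bore in the frame of gauge between -0.043 and -0.028 m and y of frame_b_bore in the frame of gauge between -0.006 and 0.006 m and angle between the x axis of frame_b and the x axis of gauge, either way round below 0.15 rad and contact force between frame_b and gauge above 2 N))), for 0.2 s.
2. That frame's centre is within 35 mm of the centre of its place (fits: sheet; does not fit: disc) for 0.2 s, the other frame still within 50 mm of its start (((horizontal distance between frame_a and pass_sheet below 0.035 m and distance of frame_b from where it was at the start of the episode below 0.05 m) or (horizontal distance between frame_b and reject_disc below 0.035 m and distance of frame_a from where it was at the start of the episode below 0.05 m))), for 0.2 s.
3. The other frame is tried on the pin in the same way, held there for 0.2 s, while the first one still lies at its place ((((x of frame_a_bore in the frame of gauge between -0.004 and 0.004 m and y of frame_a_bore in the frame of gauge between -0.006 and 0.006 m and angle between the x axis of frame_a and the x axis of gauge, either way round below 0.15 rad) and horizontal distance between frame_b and reject_disc below 0.035 m) or ((x of frame_b_bore in the frame of gauge between -0.043 and -0.028 m and y of frame_b_bore in the frame of gauge between -0.006 and 0.006 m and angle between the x axis of frame_b and the x axis of gauge, either way round below 0.15 rad and contact force between frame_b and gauge above 2 N) and horizontal distance between frame_a and pass_sheet below 0.035 m))), for 0.2 s.
At the end, for the whole second after the job is handed in: The frame that fits the pin lies flat and at rest on the rectangular cardboard sheet and the one that does not on the round cardboard disc, each with its centre within 35 mm of the place's centre (any yaw) (horizontal distance between frame_a and pass_sheet below 0.035 m and horizontal distance between frame_b and reject_disc below 0.035 m and angle between each of frame_a, frame_b's own z axis and vertical below 0.1 rad and height (world z) of each of frame_a, frame_b below 0.006 m and linear speed of each of frame_a, frame_b below 0.02 m/s); the robot touches nothing.
It fails at once if A frame is lifted more than 25 mm off the bench or tipped more than 20 degrees (height (world z) of any of frame_a, frame_b above 0.025 m or angle between any of frame_a, frame_b's own z axis and vertical above 0.35 rad).
It fails at once if A bystander (tape roll, glue bottle, bead jar, hammer, offcut, cup, twine spool) is moved more than 30 mm (distance of any of tape_roll, glue_bottle, bead_jar, mallet, offcut, pencil_cup, twine_spool from where it was at the start of the episode above 0.03 m).
It also fails if it takes over 72 s, if anything falls off the work surface, if the arm or the gripper's body presses on something with over 40 N, if the wrist force passes 120 N, or if a joint passes its speed limit or range.

## Working session

There is one attempt and no reset: what is moved stays moved. The work goes in short steps, Python scripts to look and compute and a tool call to move; the robot and the scene stay as the last step left them, time stands still between calls to the robot, and variables do not carry over. Pictures are saved under pics/ and viewed, at most 10 in all, crops included, and the job is handed in when it is done.

Besides the shell and the picture viewer there is one more tool, called after "Call:" in YAML: its name, and indented under it one key for each argument. send_rows: Moves the arm, as the interface text tells. Its arguments: {"type":"object","properties":{"xyz":{"type":"array"},"rotation":{"type":"array"},"jaw":{"type":"array"},"newtons":{"type":"number"}},"required":["xyz","rotation","jaw"]}

```bash
mkdir -p pics
python3 - <<'E'
from cell import env
import cv2,pickle
d={}
for n in ["scene","top"]:
    c=env.read_camera(n); d[n]=c; cv2.imwrite(f"pics/{n}0.png",c["image"]); print(n,c["fx"],c["cx"],c["cy"],c["R"],c["t"])
pickle.dump(d,open("c0.pkl","wb"))
o=env.get_obs(); print(o)
E
```

```text
scene 570.8234450912149 306.2889117940473 238.70219289704067 [[-8.71783513e-01  4.89890990e-01 -5.70498150e-04]
 [ 4.17849031e-01  7.42972635e-01 -5.22870778e-01]
 [-2.55725819e-01 -4.56068506e-01 -8.52411769e-01]] [ 0.49941181 -0.20688294  1.62939942]
top 443.5934931704693 324.78469767588774 243.52162723326913 [[ 0.02501438 -0.99924835  0.02961439]
 [-0.99858498 -0.02636648 -0.04618279]
 [ 0.0469289  -0.02841725 -0.99849394]] [-0.03406836  0.58616608  1.081141  ]
{'time_s': 0.1, 'qpos': array([75.58048052, 18.43456798, -4.01531958, 83.16690106,  1.29237943,
       78.54073921, -3.25879528]), 'joint_velocities': array([-0.0492651 , -0.1604974 ,  0.04748815, -0.0740919 ,  0.0308643 ,
        0.04705561, -0.07091202]), 'effort': array([-1.14330489e-04, -4.92573488e+01, -4.05832725e-01, -3.13398671e+01,
       -6.42616977e-02,  3.94414819e-02,  5.44731927e-05]), 'tool_pos': array([ 0.17065105, -0.62701392,  0.40378221]), 'tool_rot': array([-1.79902875e+02,  2.90702122e-03,  1.52295749e+01]), 'force': array([-0.11730102,  0.24040821,  0.26407905]), 'wrist_torque': array([-0.01807855, -0.05388595, -0.00086244]), 'grasp_force': 0.0, 'grip_width': 0.08700681095528419}
```

View pics/top0.png

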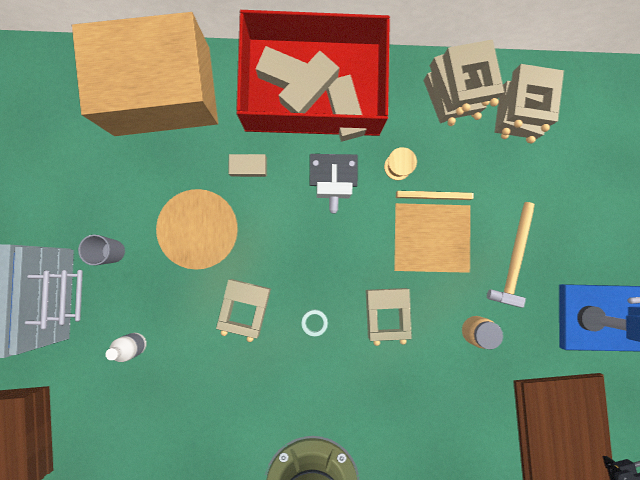

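View pics/scene0.png

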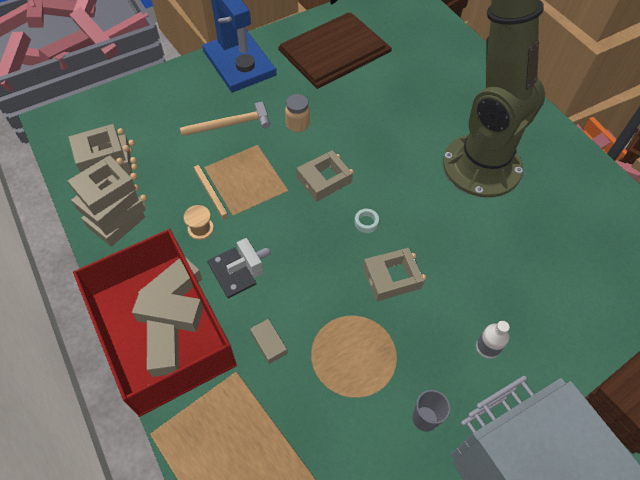

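The top view has the frames at (243,309) and (389,315), the gauge at (334,185) with its pin pointing down, the disc at (197,229), the sheet at (432,238) and the tape at (315,322). The scene view agrees with this layout.

```bash
cat > h.py <<'E'
import numpy as np,cv2
def ray(c,uv,z):
    uv=np.atleast_2d(np.asarray(uv,float)); R,t=np.array(c["R"]),np.array(c["t"])
    d=np.c_[(uv[:,0]-c["cx"])/c["fx"],(uv[:,1]-c["cy"])/c["fy"],np.ones(len(uv))]@R
    o=-R.T@t
    return (o+d*((z-o[2])/d[:,2])[:,None])[:,:2]
def proj(c,X):
    p=np.atleast_2d(X)@np.array(c["R"]).T+c["t"]; return np.c_[c["fx"]*p[:,0]/p[:,2]+c["cx"],c["fy"]*p[:,1]/p[:,2]+c["cy"]]
E
python3 - <<'E'
import pickle,cv2,numpy as np
from h import *
d=pickle.load(open("c0.pkl","rb")); c=d["top"]; im=c["image"]
hsv=cv2.cvtColor(im,cv2.COLOR_BGR2HSV)
m=cv2.inRange(hsv,(8,100,120),(25,255,255))
for k in cv2.findContours(m,0,2)[0]:
    if cv2.contourArea(k)>250:
        (x,y),(w,h),a=cv2.minAreaRect(k)
        if 140<x<500 and 150<y<300: print("card",x,y,w,h,a,ray(c,(x,y),.001), ray(c,cv2.boxPoints(((x,y),(w,h),a)),.001).round(3).tolist())
for (u,v) in [(243,309),(389,315)]:
    sub=im[v-40:v+40,u-40:u+40]
    print(hsv[v,u],"rail",hsv[v-20,u])
for n,(u,v) in dict(tape=(315,322),cup=(105,250),jar=(482,332),glue=(130,347)).items(): print(n,ray(c,(u,v),.012))
for uv in [(334,212),(334,194),(317,194),(352,194),(317,183),(352,183)]: print(uv,ray(c,uv,.022)[0],ray(c,uv,.062)[0])
out=np.hstack([cv2.resize(im[v-36:v+36,u-33:u+33],None,fx=4,fy=4,interpolation=2) for u,v in [(243,310),(334,184),(389,318)]])
cv2.imwrite("pics/crop.png",out)
E
```

```text
card 432.0 237.0 68.0 74.0 90.0 [[ 0.61102556 -0.28895417]] [[0.694, -0.194], [0.7, -0.382], [0.528, -0.384], [0.523, -0.197]]
card 196.2000274658203 228.89999389648438 78.7095947265625 80.05123138427734 63.43495178222656 [[0.61533922 0.30057568]] [[0.655, 0.433], [0.749, 0.261], [0.576, 0.167], [0.483, 0.34]]
[ 75 110 156] rail [ 23  49 203]
[ 75 109 154] rail [ 21  51 205]
tape [[3.93746926e-01 1.27253050e-04]]
cup [[0.55701241 0.5160242 ]]
jar [[ 0.37792467 -0.41394924]]
glue [[0.32432463 0.44533532]]
(334, 212) [ 0.6646929  -0.03949448] [ 0.65993086 -0.03759211]
(334, 194) [ 0.70924782 -0.03842196] [ 0.7028441  -0.03655911]
(317, 194) [0.70800224 0.00346498] [0.70164441 0.00378446]
(352, 194) [ 0.71056978 -0.08287736] [ 0.70411735 -0.0793765 ]
(317, 183) [0.73528049 0.00416998] [0.72791757 0.00446347]
(352, 183) [ 0.73791536 -0.08227055] [ 0.73045535 -0.07879204]
```

View pics/crop.png

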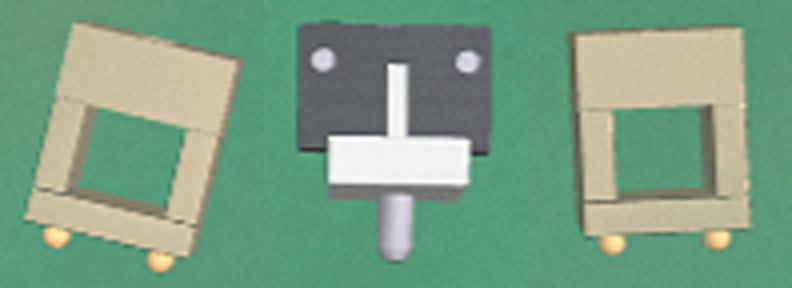

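The crop shows both frames' top faces clearly: the left one is yawed about 13° and the right one about 1–2°. The pin lies at u≈334.2 with its tip at v≈213, and the shoulder's top edge is at v≈194.4.

```bash
cat >> h.py <<'E'
def frames(c,boxes):
    """frame pose from bright top face (z .044); boxes: list of (u0,v0,u1,v1)"""
    hsv=cv2.cvtColor(c["image"],cv2.COLOR_BGR2HSV); m=cv2.inRange(hsv,(14,25,165),(30,85,255)); r=[]
    for b in boxes:
        mm=np.zeros_like(m); mm[b[1]:b[3],b[0]:b[2]]=m[b[1]:b[3],b[0]:b[2]]
        k=max(cv2.findContours(cv2.morphologyEx(mm,cv2.MORPH_CLOSE,np.ones((3,3))),0,1)[0],key=cv2.contourArea)
        P=ray(c,k[:,0,:],.044).astype(np.float32)
        (x,y),(w,h),a=cv2.minAreaRect(P)
        a=a if w>h else a+90
        a=(a+90)%180-90
        hole=cv2.bitwise_and(cv2.inRange(hsv,(60,60,0),(90,255,255)),0)
        r.append((round(x,4),round(y,4),round(max(w,h),4),round(min(w,h),4),round(a,2)))
    return r
E
python3 - <<'E'
import pickle
from h import *
d=pickle.load(open("c0.pkl","rb")); c=d["top"]
print(frames(c,[(205,270,280,350),(355,280,425,350)]))
for u0,v0,pts in [(210,274,[(76,23),(241,59),(190,257),(25,217)]),(356-132,282,[(571+0,33),(742,27),(749,229),(583,234)])]:
    off=0 if u0==210 else 528
    P=ray(c,[(u0+(x-off)/4-.375 if off==0 else 356+(x-off)/4-.375, v0+y/4-.375) for x,y in pts],.044)
    ax=(P[0]+P[1]-P[2]-P[3])/2; print(P.round(3).tolist(),"cen",P.mean(0).round(4),np.linalg.norm(ax),np.degrees(np.arctan2(ax[1],ax[0])), np.linalg.norm(P[0]-P[1]))
print(ray(c,[(316.4,194.1),(352.1,194.1)],.062), ray(c,[(333.9,212.9),(333.9,200)],.022))
# scene view of pin/shoulder for check: pixels predicted
g=np.array([.7022,-.038]); 
print(proj(d["scene"],[[.7022,-.038,.062],[.662,-.039,.022],[.455,.16,.044]]))
g2=cv2.inRange(cv2.cvtColor(c["image"],cv2.COLOR_BGR2HSV),(0,0,60),(180,255,255))
s=cv2.cvtColor(c["image"],cv2.COLOR_BGR2HSV)
for v in (199,203,207,210): print(v, s[v,326:343,1].tolist())
E
```

```text
[(0.4218, 0.1736, 0.1312, 0.101, -11.76), (0.4186, -0.1766, 0.1217, 0.0992, 3.7)]
[[0.494, 0.208], [0.475, 0.11], [0.358, 0.136], [0.379, 0.234]] cen [0.4265 0.1723] 0.11911294645978131 -12.715717461055181 0.10019222273189471
[[0.477, -0.121], [0.483, -0.224], [0.363, -0.23], [0.358, -0.13]] cen [ 0.4201 -0.176 ] 0.11995464357770191 3.7761052197971154 0.10315654718327685
[[ 0.70136356  0.00520049]
 [ 0.70388527 -0.07961997]] [[ 0.66246255 -0.0393018 ]
 [ 0.69437027 -0.0385334 ]]
[[253.25278553 249.14738724]
 [268.40966263 250.14650743]
 [379.99701348 270.89781289]]
199 [121, 120, 126, 32, 17, 20, 14, 16, 17, 15, 17, 20, 61, 123, 125, 120, 115]
203 [115, 115, 121, 32, 16, 14, 17, 14, 11, 14, 19, 23, 64, 127, 117, 119, 114]
207 [116, 115, 125, 28, 24, 15, 14, 15, 15, 16, 17, 23, 79, 124, 119, 114, 112]
210 [117, 113, 119, 82, 15, 14, 14, 19, 17, 13, 19, 32, 98, 118, 114, 115, 118]
```

Call:
send_rows:
  xyz:
    - [0, 0, 0]
    - [0, 0, 0]
    - [0.0228, -0.0328, 0]
    - [0.0228, -0.0328, 0]
    - [0.0228, -0.0328, 0]
    - [0.0228, -0.0328, 0]
    - [0.0228, -0.0328, 0]
    - [0.0228, -0.0328, 0]
    - [0.0228, -0.0328, 0]
    - [0.0228, -0.0328, 0]
    - [0.0228, -0.0328, 0]
    - [0.0228, -0.0328, 0]
    - [0.0228, -0.0328, 0]
    - [0.0228, -0.0328, 0]
    - [0, 0, 0.04]
    - [0, 0, 0.04]
    - [0, 0, 0]
    - [0, 0, 0]
  rotation:
    - [0, 0, 0.1]
    - [0, 0, 0.1]
    - [0, 0, 0]
    - [0, 0, 0]
    - [0, 0, 0]
    - [0, 0, 0]
    - [0, 0, 0]
    - [0, 0, 0]
    - [0, 0, 0]
    - [0, 0, 0]
    - [0, 0, 0]
    - [0, 0, 0]
    - [0, 0, 0]
    - [0, 0, 0]
    - [0, 0, 0]
    - [0, 0, 0]
    - [0, 0, 0]
    - [0, 0, 0]
  jaw: [1, 1, 1, 1, 1, 1, 1, 1, 1, 1, 1, 1, 1, 1, 1, 1, 1, 1]
  newtons: 40

```text
time_s: 1.9
tool_pos: [0.4177, -0.2166, 0.3249]
tool_rot: [-179.9, 0.1, 3.8]
force: [-0.1, -0.4, 0.5]
grip_width: 0.087
grasp_force: 0.0
```

Run:
```python
from cell import env
from h import *
import pickle
c=env.read_camera("wrist"); pickle.dump(c,open("w1.pkl","wb"))
im=c["image"].copy()
# overlay predicted window outline & outer outline at z .044
a=np.radians(3.75); Rz=np.array([[np.cos(a),-np.sin(a)],[np.sin(a),np.cos(a)]])
for q in ([(15,30),(15,-30),(-40,-30),(-40,30)],[(60,50),(60,-50),(-60,-50),(-60,50)]):
    W=np.array(q)/1e3@Rz.T+[.4195,-.1763]
    cv2.polylines(im,[proj(c,np.c_[W,np.full(4,.044)]).round().astype(int)],True,(0,0,255),1)
cv2.imwrite("pics/w1.png",im)
```

```text
(no output)
```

View pics/w1.png

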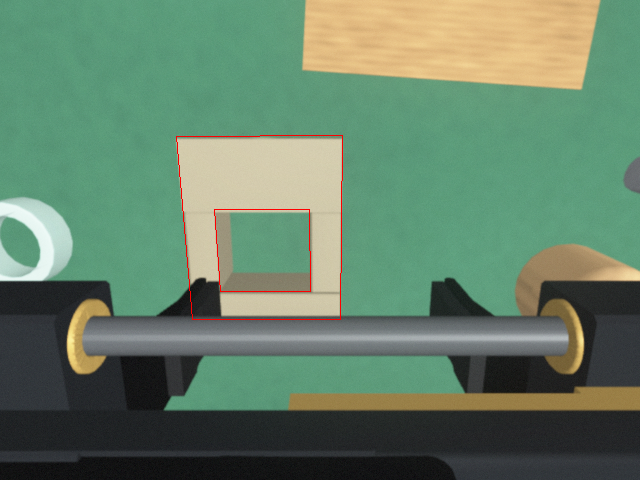

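The frame outline predicted from the top view lies exactly on the frame in the wrist image (corners at (178,137), (342,136) and (340,318)). The jar is clear at (575,290).

Call:
send_rows:
  xyz:
    - [0, 0, 0.04]
    - [0, 0, 0.04]
    - [0, 0, 0.03]
    - [0, 0, 0.015]
    - [0, 0, 0.01]
    - [0, 0, 0]
    - [0, 0, 0]
    - [0, 0, 0]
    - [0, 0, 0]
    - [0, 0, 0]
    - [0, 0, 0]
    - [0, 0, 0]
  rotation:
    - [0, 0, 0]
    - [0, 0, 0]
    - [0, 0, 0]
    - [0, 0, 0]
    - [0, 0, 0]
    - [0, 0, 0]
    - [0, 0, 0]
    - [0, 0, 0]
    - [0, 0, 0]
    - [0, 0, 0]
    - [0, 0, 0]
    - [0, 0, 0]
  jaw: [1, 1, 1, 1, 1, 1, 0, 0, 0, 0, 0, 0]
  newtons: 30

```text
time_s: 3.15
tool_pos: [0.4178, -0.2165, 0.1899]
tool_rot: [180.0, -0.0, 3.8]
force: [0.0, 0.0, 0.2]
grip_width: 0.0469
grasp_force: 0.0
```

Call:
send_rows:
  xyz:
    - [0, 0, 0]
    - [0, 0, 0]
    - [0, 0, 0]
    - [0, 0, 0]
    - [0, 0, 0]
    - [0, 0, 0]
  rotation:
    - [0, 0, 0]
    - [0, 0, 0]
    - [0, 0, 0]
    - [0, 0, 0]
    - [0, 0, 0]
    - [0, 0, 0]
  jaw: [0, 0, 0, 0, 0, 0]

```text
time_s: 3.75
tool_pos: [0.4178, -0.2164, 0.1897]
tool_rot: [180.0, 0.0, 3.8]
force: [-0.2, 0.4, -0.1]
grip_width: 0.0198
grasp_force: 30.0
```

Call:
send_rows:
  xyz:
    - [0, 0, 0]
    - [0.016, -0.013, 0]
    - [0.016, -0.013, 0]
    - [0.016, -0.013, 0]
    - [0.016, -0.013, 0]
    - [0.016, -0.013, 0]
    - [0.016, -0.013, 0]
    - [0.016, -0.013, 0]
    - [0.016, -0.013, 0]
    - [0.016, -0.013, 0]
    - [0.016, -0.014, 0]
    - [0, 0, 0]
    - [0, 0, 0]
    - [0, 0, 0]
  rotation:
    - [0, 0, 0.038]
    - [0, 0, 0]
    - [0, 0, 0]
    - [0, 0, 0]
    - [0, 0, 0]
    - [0, 0, 0]
    - [0, 0, 0]
    - [0, 0, 0]
    - [0, 0, 0]
    - [0, 0, 0]
    - [0, 0, 0]
    - [0, 0, 0]
    - [0, 0, 0]
    - [0, 0, 0]
  jaw: [0, 0, 0, 0, 0, 0, 0, 0, 0, 0, 0, 0, 0, 0]

```text
time_s: 5.15
tool_pos: [0.5737, -0.0815, 0.1898]
tool_rot: [180.0, 0.0, 1.6]
force: [-0.2, 1.7, -0.2]
grip_width: 0.0198
grasp_force: 30.0
```

Run:
```python
from cell import env
from h import *
c=env.read_camera("wrist"); t=env.read_camera("top"); s=env.read_camera("scene")
def sh(c,u0,v0,w,h,f): return cv2.resize(c["image"][v0:v0+h,u0:u0+w],None,fx=f,fy=f)
im=c["image"].copy()
cv2.imwrite("pics/w2.png",np.hstack([cv2.resize(im,(400,300)),sh(t,284,150,100,75,4)]))
a=np.vstack([np.hstack([cv2.resize(im,(400,300)),sh(t,284,170,100,75,4)]),np.hstack([sh(s,200,210,133,100,3)[:300,:399],np.zeros((300,401,3),np.uint8)])])
cv2.imwrite("pics/p2.png",a)
o=env.get_obs(); print(o["tool_pos"],o["tool_rot"],o["force"])
```

```text
[ 0.57358517 -0.08174646  0.18971751] [1.79983826e+02 2.63675799e-02 1.53136439e+00] [0.32610269 0.92827257 1.21654704]
```

View pics/p2.png

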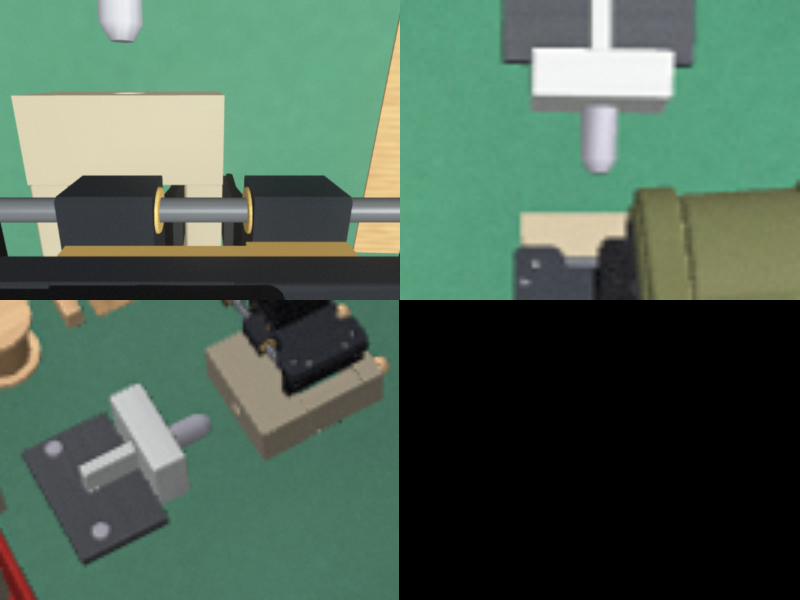

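The wrist crop shows the frame's front edge from (12,95) to (224,95) with the pin tip above it at (121,40). The scene crop shows a bore that looks rather small. I'll measure the lateral offset from the wrist view.

Run:
```python
from cell import env
from h import *
c=env.read_camera("wrist"); hsv=cv2.cvtColor(c["image"],cv2.COLOR_BGR2HSV); s=hsv[:,:,1]
for v in (10,25,40,46): 
    x=np.where(s[v,130:260]<60)[0]+130; P=ray(c,[(x.min()-.5,v),(x.max()+.5,v)],.022); print("pin",v,x.min(),x.max(),P.mean(0).round(4),np.ptp(P[:,1]).round(4))
m=cv2.inRange(hsv,(14,15,150),(30,95,255)); 
for v in (160,180,200,220): 
    x=np.where(m[v,:400])[0]; P=ray(c,[(x.min()-.5,v),(x.max()+.5,v)],.044); print("fr",v,x.min(),x.max(),P.mean(0).round(4),np.ptp(P[:,1]).round(4))
for u in (60,150,250,330):
    v=np.where(m[100:200,u])[0].min()+100; print("edge",u,v,ray(c,(u,v-.5),.044).round(4), ray(c,(u,v-.5),.044)[0])
o=env.get_obs(); print(o["tool_pos"],o["tool_rot"])
```

```text
pin 10 155 225 [ 0.6775 -0.0364] 0.0225
pin 25 156 226 [ 0.6732 -0.0365] 0.0227
pin 40 160 226 [ 0.6688 -0.0369] 0.0216
pin 46 164 223 [ 0.667 -0.037] 0.0194
fr 160 20 357 [ 0.6324 -0.0402] 0.0993
fr 180 23 357 [ 0.6266 -0.0403] 0.0996
fr 200 27 357 [ 0.6206 -0.0406] 0.0996
fr 220 31 356 [ 0.6144 -0.0407] 0.0993
edge 60 152 [[ 0.6339 -0.0028]] [ 0.6339337  -0.00282235]
edge 150 152 [[ 0.6346 -0.0291]] [ 0.63459703 -0.02911641]
edge 250 151 [[ 0.6356 -0.0583]] [ 0.63562063 -0.05833997]
edge 330 151 [[ 0.6362 -0.0817]] [ 0.63620999 -0.08170161]
[ 0.57360849 -0.08173091  0.18971246] [1.79976540e+02 3.30757135e-02 1.53718338e+00]
```

Call:
send_rows:
  xyz:
    - [0, -0.0022, 0]
    - [0.008, 0, 0]
    - [0.008, 0, 0]
    - [0.006, 0, 0]
    - [0.002, 0, 0]
    - [0.002, 0, 0]
    - [0.002, 0, 0]
    - [0.002, 0, 0]
    - [0.002, 0, 0]
    - [0, 0, 0]
  rotation:
    - [0, 0, 0]
    - [0, 0, 0]
    - [0, 0, 0]
    - [0, 0, 0]
    - [0, 0, 0]
    - [0, 0, 0]
    - [0, 0, 0]
    - [0, 0, 0]
    - [0, 0, 0]
    - [0, 0, 0]
  jaw: [0, 0, 0, 0, 0, 0, 0, 0, 0, 0]

```text
time_s: 6.35
tool_pos: [0.605, -0.078, 0.1897]
tool_rot: [180.0, 0.3, 1.6]
force: [-8.3, 0.2, 8.2]
grip_width: 0.0195
grasp_force: 30.0
```

Call:
send_rows:
  xyz:
    - [0.001, 0, 0]
    - [0, 0, 0]
    - [0, 0, 0]
    - [0, 0, 0]
  rotation:
    - [0, 0, 0]
    - [0, 0, 0]
    - [0, 0, 0]
    - [0, 0, 0]
  jaw: [0, 0, 0, 0]

```text
time_s: 6.75
tool_pos: [0.6053, -0.0779, 0.1897]
tool_rot: [180.0, 0.4, 1.6]
force: [-10.6, 0.2, 10.8]
grip_width: 0.0198
grasp_force: 30.0
```

Run:
```python
from cell import env
from h import *
c=env.read_camera("wrist"); hsv=cv2.cvtColor(c["image"],cv2.COLOR_BGR2HSV); s=hsv[:,:,1]
cv2.imwrite("pics/w3.png",c["image"][:240,:400])
m=cv2.inRange(hsv,(14,25,150),(30,95,255)); 
for v in (170,200,220): 
    x=np.where(m[v,:400])[0]; P=ray(c,[(x.min()-.5,v),(x.max()+.5,v)],.044); print("fr",v,x.min(),x.max(),P.mean(0).round(4),np.ptp(P[:,1]).round(4))
for u in (60,90,250,330):
    v=np.where(m[100:200,u])[0].min()+100; print("edge",u,v,ray(c,(u,v-.5),.044)[0])
for v in (30,60,90,110,130): 
    x=np.where(s[v,130:260]<60)[0]+130; P=ray(c,[(x.min()-.5,v),(x.max()+.5,v)],.022); print("pin",v,x.min(),x.max(),P.mean(0).round(4),np.ptp(P[:,1]).round(4))
```

```text
fr 170 20 357 [ 0.6604 -0.0364] 0.0996
fr 200 26 356 [ 0.6515 -0.0366] 0.0993
fr 220 30 356 [ 0.6453 -0.0368] 0.0994
edge 60 153 [0.66446326 0.00079413]
edge 90 153 [ 0.66469368 -0.00794518]
edge 250 153 [ 0.66592279 -0.05456292]
edge 330 152 [ 0.66682318 -0.07786845]
pin 30 130 259 [ 0.7023 -0.0339] 0.0414
pin 60 169 238 [ 0.6935 -0.0363] 0.0227
pin 90 171 239 [ 0.6843 -0.0363] 0.0228
pin 110 173 239 [ 0.678  -0.0364] 0.0224
pin 130 174 240 [ 0.6715 -0.0364] 0.0226
```

View pics/w3.png

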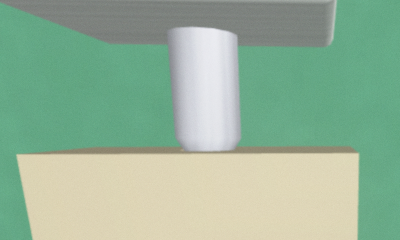

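The wrist picture shows the pin (u 173–239) seated in the front face at v≈150, with the frame's edge at v≈153. It stopped about 37 mm short of the shoulder and centred, with about 10 N on it, so this frame's bore is too small and it goes to the disc.

Call:
send_rows:
  xyz:
    - [-0.003, 0, 0]
    - [-0.006, 0, 0]
    - [-0.006, 0, 0]
    - [0, 0, 0]
    - [0.0005, -0.01, 0]
    - [0.0006, -0.02, 0]
    - [0.0006, -0.02, 0]
    - [0.0006, -0.02, 0]
    - [0.0006, -0.02, 0]
    - [0.0006, -0.02, 0]
    - [0.0006, -0.02, 0]
    - [0.0006, -0.02, 0]
    - [0.003, -0.02, 0]
    - [0.003, -0.02, 0]
    - [0.003, -0.02, 0]
    - [0.003, -0.02, 0]
    - [0.003, -0.02, 0]
    - [0.003, -0.02, 0]
    - [0, 0, 0]
  rotation:
    - [0, 0, 0]
    - [0, 0, 0]
    - [0, 0, 0]
    - [0, 0, 0]
    - [0, 0, 0]
    - [0, 0, 0]
    - [0, 0, 0]
    - [0, 0, 0]
    - [0, 0, 0]
    - [0, 0, 0]
    - [0, 0, 0]
    - [0, 0, 0]
    - [0, 0, 0]
    - [0, 0, 0]
    - [0, 0, 0]
    - [0, 0, 0]
    - [0, 0, 0]
    - [0, 0, 0]
    - [0, 0, 0]
  jaw: [0, 0, 0, 0, 0, 0, 0, 0, 0, 0, 0, 0, 0, 0, 0, 0, 0, 0, 0]

```text
time_s: 8.7
tool_pos: [0.6063, 0.1968, 0.1898]
tool_rot: [-179.8, -0.0, 1.9]
force: [0.8, 1.3, -0.3]
grip_width: 0.0193
grasp_force: 30.0
```

Next: target tool pose (0.615, 0.261).

Call:
send_rows:
  xyz:
    - [0.0025, -0.015, 0]
    - [0.0025, -0.015, 0]
    - [0.003, -0.016, 0]
    - [0.003, -0.016, 0]
    - [0, -0.002, 0]
    - [0, 0, 0]
    - [0, 0, 0]
    - [0, 0, 0]
  rotation:
    - [0, 0, 0]
    - [0, 0, 0]
    - [0, 0, 0]
    - [0, 0, 0]
    - [0, 0, 0]
    - [0, 0, 0]
    - [0, 0, 0]
    - [0, 0, 0]
  jaw: [0, 0, 0, 0, 0, 0, 0, 0]

```text
time_s: 9.5
tool_pos: [0.6162, 0.2569, 0.1898]
tool_rot: [-179.9, 0.0, 1.6]
force: [-0.7, 2.0, 1.9]
grip_width: 0.0198
grasp_force: 30.0
```

Run:
```python
from cell import env
from h import *
c=env.read_camera("wrist");t=env.read_camera("top"); 
cv2.imwrite("pics/p4.png",np.hstack([cv2.resize(c["image"],(400,300)),cv2.resize(t["image"][170:350,130:370],(400,300))]))
```

```text
(no output)
```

View pics/p4.png

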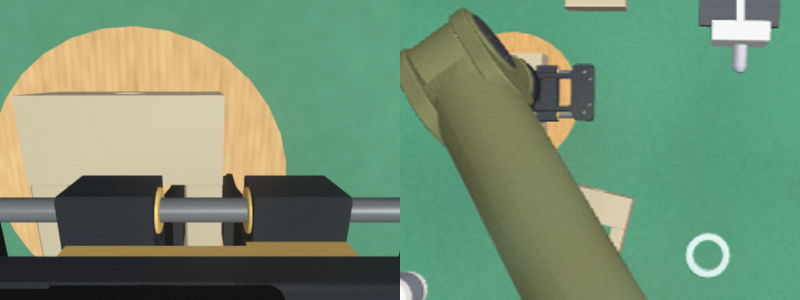

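The wrist crop shows the frame well inside the disc (front corners (14,95) and (222,95), disc top at (135,27)). The other frame has not moved. Release and go over to it.

Call:
send_rows:
  xyz:
    - [0, 0, 0]
    - [0, 0, 0]
    - [0, 0, 0]
    - [0, 0, 0]
    - [0, 0, 0]
    - [0, 0, 0]
    - [0, 0, -0.02]
    - [0, 0, -0.04]
    - [0, 0, -0.05]
    - [0, 0, -0.03]
    - [-0.0215, 0.0105, 0]
    - [-0.0215, 0.0105, 0]
    - [-0.0215, 0.0105, 0]
    - [-0.0215, 0.0105, 0]
    - [-0.0215, 0.0105, 0]
    - [-0.0215, 0.0105, 0]
    - [-0.0215, 0.0105, 0]
    - [-0.0215, 0.0105, 0]
    - [0, 0, 0]
    - [0, 0, 0]
  rotation:
    - [0, 0, 0]
    - [0, 0, 0]
    - [0, 0, 0]
    - [0, 0, 0]
    - [0, 0, 0]
    - [0, 0, 0]
    - [0, 0, 0]
    - [0, 0, 0]
    - [0, 0, 0.123]
    - [0, 0, 0.123]
    - [0, 0, 0]
    - [0, 0, 0]
    - [0, 0, 0]
    - [0, 0, 0]
    - [0, 0, 0]
    - [0, 0, 0]
    - [0, 0, 0]
    - [0, 0, 0]
    - [0, 0, 0]
    - [0, 0, 0]
  jaw: [1, 1, 1, 1, 1, 1, 1, 1, 1, 1, 1, 1, 1, 1, 1, 1, 1, 1, 1, 1]

```text
time_s: 11.6
tool_pos: [0.4303, 0.2117, 0.3302]
tool_rot: [180.0, -0.1, -12.5]
force: [-0.3, 0.5, 0.4]
grip_width: 0.0869
grasp_force: 0.0
```

Run:
```python
from cell import env
from h import *
c=env.read_camera("wrist"); im=c["image"].copy(); hsv=cv2.cvtColor(im,cv2.COLOR_BGR2HSV)
a=np.radians(-12.5); Rz=np.array([[np.cos(a),-np.sin(a)],[np.sin(a),np.cos(a)]])
for q in ([(15,30),(15,-30),(-40,-30),(-40,30)],[(60,50),(60,-50),(-60,-50),(-60,50)]):
    W=np.array(q)/1e3@Rz.T+[.4255,.1725]
    cv2.polylines(im,[proj(c,np.c_[W,np.full(4,.044)]).round().astype(int)],True,(0,0,255),1)
t=env.read_camera("top")
cv2.imwrite("pics/p5.png",np.hstack([im[100:340,200:520],cv2.resize(t["image"][170:350,130:370],(320,240))]))
```

```text
(no output)
```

View pics/p5.png

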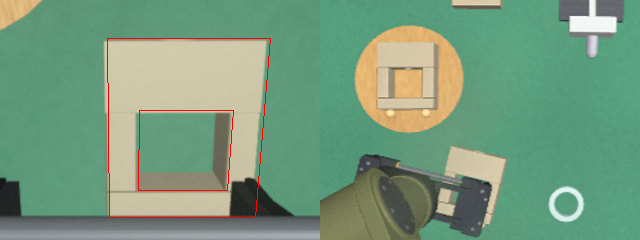

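The first frame lies centred on the disc. The overlay is about 3 px off, which is about 2 mm to the frame's left, so I shift by that amount, descend and grip.

Call:
send_rows:
  xyz:
    - [0, -0.002, 0.04]
    - [0, 0, 0.04]
    - [0, 0, 0.035]
    - [0, 0, 0.015]
    - [0, 0, 0.01]
    - [0, 0, 0]
    - [0, 0, 0]
    - [0, 0, 0]
    - [0, 0, 0]
    - [0, 0, 0]
    - [0, 0, 0]
    - [0, 0, 0]
    - [0, 0, 0]
    - [0, 0, 0]
    - [0, 0, 0]
    - [0, 0, 0]
    - [0, 0, 0]
    - [0, 0, 0]
  rotation:
    - [0, 0, 0]
    - [0, 0, 0]
    - [0, 0, 0]
    - [0, 0, 0]
    - [0, 0, 0]
    - [0, 0, 0]
    - [0, 0, 0]
    - [0, 0, 0]
    - [0, 0, 0]
    - [0, 0, 0]
    - [0, 0, 0]
    - [0, 0, 0]
    - [0, 0, 0]
    - [0, 0, 0]
    - [0, 0, 0]
    - [0, 0, 0]
    - [0, 0, 0]
    - [0, 0, 0]
  jaw: [1, 1, 1, 1, 1, 1, 0, 0, 0, 0, 0, 0, 0, 0, 0, 0, 0, 0]
  newtons: 30

```text
time_s: 13.5
tool_pos: [0.4308, 0.2137, 0.1897]
tool_rot: [-180.0, -0.0, -12.5]
force: [0.3, 0.6, -0.5]
grip_width: 0.0198
grasp_force: 30.0
```

Call:
send_rows:
  xyz:
    - [0, 0, 0]
    - [0, 0, 0]
    - [0, 0, 0]
    - [0.0137, 0.0124, 0]
    - [0.0137, 0.0124, 0]
    - [0.0137, 0.0124, 0]
    - [0.0137, 0.0124, 0]
    - [0.0137, 0.0124, 0]
    - [0.0075, 0.0172, 0]
    - [0.0075, 0.0172, 0]
    - [0.0075, 0.0172, 0]
    - [0.0075, 0.0172, 0]
    - [0.0075, 0.0172, 0]
    - [0.0075, 0.0172, 0]
    - [0.0075, 0.0172, 0]
    - [0.0075, 0.0172, 0]
    - [0.0075, 0.0172, 0]
    - [0, 0, 0]
    - [0, 0, 0]
    - [0, 0, 0]
  rotation:
    - [0, 0, -0.082]
    - [0, 0, -0.082]
    - [0, 0, -0.082]
    - [0, 0, 0]
    - [0, 0, 0]
    - [0, 0, 0]
    - [0, 0, 0]
    - [0, 0, 0]
    - [0, 0, 0]
    - [0, 0, 0]
    - [0, 0, 0]
    - [0, 0, 0]
    - [0, 0, 0]
    - [0, 0, 0]
    - [0, 0, 0]
    - [0, 0, 0]
    - [0, 0, 0]
    - [0, 0, 0]
    - [0, 0, 0]
    - [0, 0, 0]
  jaw: [0, 0, 0, 0, 0, 0, 0, 0, 0, 0, 0, 0, 0, 0, 0, 0, 0, 0, 0, 0]

```text
time_s: 15.5
tool_pos: [0.5727, 0.0007, 0.1897]
tool_rot: [180.0, -0.0, 1.6]
force: [0.1, -2.5, 0.3]
grip_width: 0.0196
grasp_force: 30.0
```

```bash
cat > al.py <<'E'
from cell import env
from h import *
c=env.read_camera("wrist"); cv2.imwrite("pics/al.png",c["image"]); hsv=cv2.cvtColor(c["image"],cv2.COLOR_BGR2HSV); s=hsv[:,:,1]
m=cv2.inRange(hsv,(14,15,150),(30,95,255))
for v in (160,200,220):
    x=np.where(m[v,200:])[0]+200; P=ray(c,[(x.min()-.5,v),(x.max()+.5,v)],.044); print("fr",v,x.min(),x.max(),P.mean(0).round(4),np.ptp(P[:,1]).round(4))
for u in (320,400,500,560):
    v=np.where(m[100:200,u])[0].min()+100; print("edge",u,v,ray(c,(u,v-.5),.044)[0])
for v in (5,15,25,40):
    x=np.where(s[v,300:600]<50)[0]+300
    if len(x): P=ray(c,[(x.min()-.5,v),(x.max()+.5,v)],.022); print("pin",v,x.min(),x.max(),P.mean(0).round(4),np.ptp(P[:,1]).round(4))
o=env.get_obs(); print(o["tool_pos"],o["tool_rot"],o["force"])
E
python3 al.py
```

```text
fr 160 292 629 [ 0.6337 -0.0376] 0.0993
fr 200 293 622 [ 0.6219 -0.038 ] 0.0994
fr 220 293 618 [ 0.6157 -0.0381] 0.0994
edge 320 153 [0.63479696 0.00369687]
edge 400 148 [ 0.63684757 -0.01959633]
edge 500 152 [ 0.63648401 -0.04891285]
edge 560 153 [ 0.63666537 -0.06650461]
pin 5 417 488 [ 0.6804 -0.0369] 0.0227
pin 15 417 486 [ 0.6775 -0.0368] 0.0222
pin 25 416 485 [ 0.6746 -0.0368] 0.0224
pin 40 415 484 [ 0.6702 -0.037 ] 0.0225
[0.57262673 0.00101469 0.18973815] [ 1.79973514e+02 -3.14851303e-03  1.64220559e+00] [ 1.11496073 -1.24036573 -0.01433635]
```

Call:
send_rows:
  xyz:
    - [0.007, 0.0003, 0]
    - [0.007, 0, 0]
    - [0.007, 0, 0]
    - [0.004, 0, 0]
    - [0.004, 0, 0]
    - [0.004, 0, 0]
    - [0.004, 0, 0]
    - [0, 0, 0]
  rotation:
    - [0, 0, 0]
    - [0, 0, 0]
    - [0, 0, 0]
    - [0, 0, 0]
    - [0, 0, 0]
    - [0, 0, 0]
    - [0, 0, 0]
    - [0, 0, 0]
  jaw: [0, 0, 0, 0, 0, 0, 0, 0]

```text
time_s: 16.35
tool_pos: [0.6103, 0.0018, 0.1897]
tool_rot: [-180.0, -0.0, 1.6]
force: [-0.8, -0.6, 2.5]
grip_width: 0.0194
grasp_force: 30.0
```

Call:
send_rows:
  xyz:
    - [0.005, 0, 0]
    - [0.005, 0, 0]
    - [0.005, 0, 0]
    - [0.005, 0, 0]
    - [0.003, 0, 0]
    - [0.002, 0, 0]
    - [0.0015, 0, 0]
    - [0.0015, 0, 0]
    - [0, 0, 0]
  rotation:
    - [0, 0, 0]
    - [0, 0, 0]
    - [0, 0, 0]
    - [0, 0, 0]
    - [0, 0, 0]
    - [0, 0, 0]
    - [0, 0, 0]
    - [0, 0, 0]
    - [0, 0, 0]
  jaw: [0, 0, 0, 0, 0, 0, 0, 0, 0]

```text
time_s: 17.25
tool_pos: [0.6379, 0.0022, 0.1897]
tool_rot: [180.0, 0.0, 1.6]
force: [-3.7, -0.6, 4.8]
grip_width: 0.0198
grasp_force: 30.0
```

Call:
send_rows:
  xyz:
    - [0.001, 0, 0]
    - [0.001, 0, 0]
    - [0, 0, 0]
    - [0, 0, 0]
    - [0, 0, 0]
    - [0, 0, 0]
  rotation:
    - [0, 0, 0]
    - [0, 0, 0]
    - [0, 0, 0]
    - [0, 0, 0]
    - [0, 0, 0]
    - [0, 0, 0]
  jaw: [0, 0, 0, 0, 0, 0]

```text
time_s: 17.85
tool_pos: [0.6387, 0.0023, 0.1897]
tool_rot: [180.0, 0.2, 1.6]
force: [-9.2, -0.9, 9.8]
grip_width: 0.0197
grasp_force: 30.0
```

```bash
python3 al.py 2>&1 | head -3
python3 - <<'E'
import cv2; cv2.imwrite("pics/al2.png",cv2.imread("pics/al.png")[:240,240:])
E
```

```text
fr 160 293 631 [ 0.699  -0.0364] 0.0994
fr 200 293 623 [ 0.6872 -0.0365] 0.0995
fr 220 294 619 [ 0.681  -0.0367] 0.0992
```

View pics/al2.png

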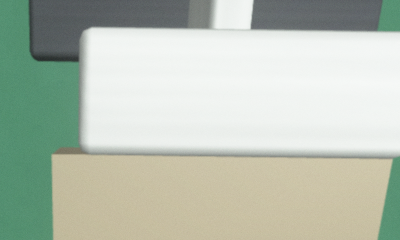

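The white shoulder's front edge (v≈153) sits directly on the frame's front edge (v≈155). The frame is fully home under about 9 N, so this one fits. I back it off and take it to the sheet.

Call:
send_rows:
  xyz:
    - [-0.003, 0, 0]
    - [-0.007, 0, 0]
    - [-0.008, 0, 0]
    - [-0.008, 0, 0]
    - [-0.008, 0, 0]
    - [-0.008, 0, 0]
    - [-0.008, 0, 0]
    - [-0.008, 0, 0]
    - [-0.008, 0, 0]
    - [-0.007, 0, 0]
    - [-0.003, 0, 0]
    - [0, 0, 0]
  rotation:
    - [0, 0, 0]
    - [0, 0, 0]
    - [0, 0, 0]
    - [0, 0, 0]
    - [0, 0, 0]
    - [0, 0, 0]
    - [0, 0, 0]
    - [0, 0, 0]
    - [0, 0, 0]
    - [0, 0, 0]
    - [0, 0, 0]
    - [0, 0, 0]
  jaw: [0, 0, 0, 0, 0, 0, 0, 0, 0, 0, 0, 0]

```text
time_s: 19.1
tool_pos: [0.563, 0.0001, 0.1897]
tool_rot: [180.0, 0.1, 1.6]
force: [-1.6, -0.5, 3.4]
grip_width: 0.0198
grasp_force: 30.0
```

Call:
send_rows:
  xyz:
    - [0, 0.01, 0]
    - [0, 0.016, 0]
    - [0, 0.016, 0]
    - [0, 0.016, 0]
    - [0, 0.016, 0]
    - [0, 0.016, 0]
    - [0, 0.016, 0]
    - [0, 0.016, 0]
    - [0.004, 0.016, 0]
    - [0.005, 0.016, 0]
    - [0.005, 0.016, 0]
    - [0.005, 0.016, 0]
    - [0.005, 0.016, 0]
    - [0.005, 0.016, 0]
    - [0.005, 0.016, 0]
    - [0, 0.016, 0]
    - [0, 0, 0]
    - [0, 0, 0]
  rotation:
    - [0, 0, 0]
    - [0, 0, 0]
    - [0, 0, 0]
    - [0, 0, 0]
    - [0, 0, 0]
    - [0, 0, 0]
    - [0, 0, 0]
    - [0, 0, 0]
    - [0, 0, 0]
    - [0, 0, 0]
    - [0, 0, 0]
    - [0, 0, 0]
    - [0, 0, 0]
    - [0, 0, 0]
    - [0, 0, 0]
    - [0, 0, 0]
    - [0, 0, 0]
    - [0, 0, 0]
  jaw: [0, 0, 0, 0, 0, 0, 0, 0, 0, 0, 0, 0, 0, 0, 0, 0, 0, 0]

```text
time_s: 20.9
tool_pos: [0.6043, -0.2514, 0.1898]
tool_rot: [179.8, -0.0, 1.5]
force: [0.2, -2.9, 2.1]
grip_width: 0.0197
grasp_force: 30.0
```

On the spot. Release, rise, and check.

Call:
send_rows:
  xyz:
    - [0, 0, 0]
    - [0, 0, 0]
    - [0, 0, 0]
    - [0, 0, 0]
    - [0, 0, 0]
    - [0, 0, 0]
    - [0, 0, -0.02]
    - [0, 0, -0.04]
    - [0, 0, -0.05]
    - [0, 0, -0.05]
    - [-0.04, 0, 0]
    - [-0.04, 0, 0]
    - [-0.04, 0, 0]
    - [0, 0, 0]
    - [0, 0, 0]
  rotation:
    - [0, 0, 0]
    - [0, 0, 0]
    - [0, 0, 0]
    - [0, 0, 0]
    - [0, 0, 0]
    - [0, 0, 0]
    - [0, 0, 0]
    - [0, 0, 0]
    - [0, 0, 0]
    - [0, 0, 0]
    - [0, 0, 0]
    - [0, 0, 0]
    - [0, 0, 0]
    - [0, 0, 0]
    - [0, 0, 0]
  jaw: [1, 1, 1, 1, 1, 1, 1, 1, 1, 1, 1, 1, 1, 1, 1]

```text
time_s: 22.4
tool_pos: [0.4842, -0.2524, 0.3502]
tool_rot: [179.9, -0.0, 1.5]
force: [1.0, -0.4, -0.3]
grip_width: 0.0867
grasp_force: 0.0
```

Run:
```python
from cell import env
from h import *
c=env.read_camera("top"); cv2.imwrite("pics/end.png",c["image"]); print(frames(c,[(160,190,240,275),(395,200,475,280)]))
```

```text
[(0.6133, 0.2911, 0.1274, 0.1067, 2.07), (0.605, -0.2926, 0.1238, 0.0998, 1.63)]
```

View pics/end.png

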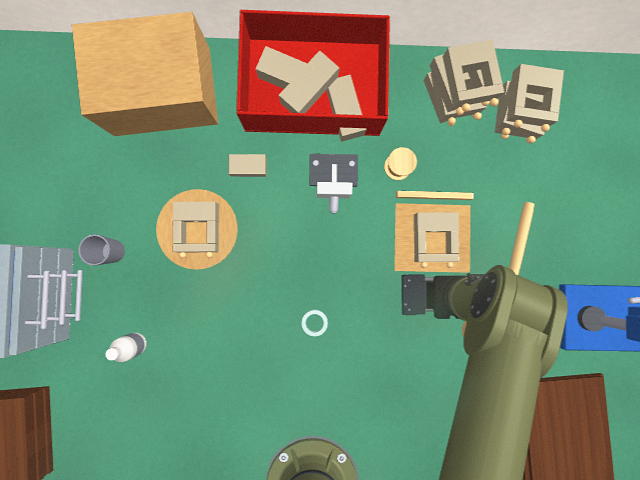

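The frames rest near the centres of the disc (195,227) and the sheet (438,237). The bystanders in view have not moved, and the arm is clear.

```bash
python3 -c "
from cell import env
print(env.sign_off())"
```

```text
the job is handed in; nothing more can be done
None
```

Both frames were tested on the pin and the job is handed in: the right-hand one was too small and lies on the disc, the left-hand one went fully home and lies on the sheet, each about 10 mm or less from centre in the last top view; the sign-off returned no verdict.

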